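Square the specimen carrier into the stage corner and hold it

ROBOT

A 7-joint arm with a two-finger parallel gripper is mounted at the origin on the work surface. World frame = base frame: x ahead of the robot, y to its left, z up, the work surface at z = 0. Lengths are in m, angles in rad, forces in N, time in s.
With the tool pointing down it reaches from about 0.425 to 0.825 m from the base axis. Payload 3.6 kg.
Tool frame: the origin (TCP) lies where the fingers leave the gripper's body, on its centre line; the fingertips stand 73 mm ahead of it and the grasp point (between the pads) lies 54 mm ahead of it; z points along the fingers, y is the line along which they close (so a half turn about z gives the same grasp; the last joint's range is limited). The gripper opens to 85 mm and grips with 20 to 120 N. Pads are 22 mm wide; open, the fingers measure 114 mm over their backs; the gripper's body (76 mm by 85 mm) begins 54 mm behind the grasp point. The pads swing forward as they close: fully open they stand 13 mm farther back than shut.
Start: joints at [-1.3, 0.615, -0.013, 1.423, 0.008, 1.103, -0.04], TCP at [0.19, 0.622, 0.304] pointing down, gripper open.
Joint ranges: [-3.12, 3.12], [-0.3, 2.06], [-1.34, 1.32], [0.26, 2.42], [-1.36, 4.5], [0.01, 1.98], [-2.84, 2.84]. Speed limits (rad/s): [2.79, 2.79, 3.14, 3.14, 3.14, 3.14, 3.14].

INTERFACE

Orientations are given as a unit quaternion [x, y, z, w].
In Python, from station import arm, snapshot, camera_info, ticket gives the robot as it stands. Calls block until the motion is done:
- arm.movep(position, orientation): joint-space move of the TCP to a pose.
- arm.line_to(position, velocity=0.15, ori=None): straight line of the TCP; ori=None keeps the orientation; velocity is the mean speed in m/s.
- arm.move_j(angles): joint-space move.
- arm.move_gripper(opening, effort=None): opening from 0.0 (shut) to 1.0 (fully open); effort is the grip in N (None keeps the last); returns when the fingers have stopped.
- arm.pause(seconds).
- arm.ik(position, orientation): joint angles nearest the present ones, or None.
- snapshot(name): name is "scene" or "top" or "wrist"; returns the picture (400x640x3 uint8, blue, green, red); there is no depth.
- camera_info(name): a dict with "fx", "fy", "cx", "cy" (pixels), "R" (3x3) and "t" (3): a world point X has camera coordinates R X + t; the wrist camera has in their place "T_tool_cam" (4x4, takes a point from camera to tool coordinates, whose origin is the TCP and whose axes are the flange's). Camera axes: x right, y down, z forward; pixel columns grow to the right and rows downward; lengths in m; the calibration is good to about 2 mm. A picture is of the moment at which its call begins: read the wrist's pose just before it. camera_info takes no time and is no camera call.
A pose or a line that the arm cannot do raises arm.MotionError and nothing moves.
- ticket.finish_job(): hands the job in; it is judged then, once.
Readings, each from a call of its own:
- arm.read_time(): time.
- arm.read_joint_positions(): joint angles.
- arm.read_dq(): joint speeds.
- arm.read_effort(): joint torques, N m.
- arm.read_tool_pos(): TCP position.
- arm.read_eef_rot(): TCP orientation.
- arm.read_ft_force(): force on the tool from outside, world axes, zero at the start.
- arm.read_wrist_torque(): the same for the moment, N m.
- arm.read_opening(): opening from 0.0 (shut) to 1.0 (fully open).
- arm.read_finger_force(): force on a finger pad.
Only numpy, scipy, OpenCV 4.12 (cv2) and the standard library are available. Lean on these libraries where they do the work, as an engineer would, in place of code of your own. Each camera call takes 0.05 s, during which the arm holds its last target. There are 200 camera calls.

TASK

Pick up the aluminium specimen carrier by its upright tab and set it down flat on the grey registration stage, long side along the long rear fence, in the corner that this fence makes with the straight side stop (the stop may be at either end of the fence; the round stop at the other end is for dishes and is not used). Press the carrier firmly so that it bears flush on the fence and the straight stop at the same time, and finish while still gripping and pressing it there: do not let go. Leave everything else on the bench where it is.

Things in the scene. Friction and masses are not known exactly. Their poses are not given: they have to be found in the camera images.
- carrier: the part to move: a bare aluminium block (all sizes here are in mm) 48 (its x) x 64 (its y) x 24 high, with a grey plastic grip tab standing in the middle of its top, 14 thick (x) x 30 long (y), from 22 to 52 above the underside. Loose on the bench at the start, 0.18 to 0.35 kg. Origin: centre of the underside; z up. It is the same after a half turn
- stage: the fixed stage: a grey painted flat plate 150 (x) x 270 (y) x 12 thick lying on the bench. Origin: centre of its underside; its top is 12 above that. Its x axis points from its open front to the rear fence, its y axis runs along the rear fence
- rear_fence: the fixed long fence: a steel bar 12 (x) x 250 (y) x 18 high on the stage's top along its rear edge. Origin: centre of its underside; same axes as the stage. The carrier bears on its -x face, 6 from the origin
- side_stop: the fixed straight side stop: a steel bar 80 (x) x 16 (y) x 18 high on the stage's top, square to the rear fence, near one end of it (either one), its far end reaching to the fence. Origin: centre of its underside; same axes as the stage. The carrier bears on the face that looks to the middle of the stage, 8 from the origin. Two small screw heads stand 3 above its top
- round_stop: the fixed round stop, not to be used: a steel disc 26 across and 18 high on the stage's top, near the other end of the rear fence. Origin: centre of its underside
- stage_dish: bystander: a small covered glass dish, 56 across, 15 high, loose on the stage's top near its front edge. Origin: centre of the underside
- dish_stack: bystander: a stack of three covered glass dishes, 90 across, 54 high. Origin: centre of the underside
- jar: bystander: a glass jar with a white lid, 90 across, 130 high. Origin: centre of the underside
- wash_bottle: bystander: a clear plastic wash bottle, 66 across, 135 high, with a bent spout up to 185. Origin: centre of the underside
- brush: bystander: a small brush lying on the bench between the robot and the stage, up to about 220 long, 30 high. Origin: on its underside
- slide_box: bystander: a wooden slide box 85 (x) x 110 (y) x 30 high. Origin: centre of the underside
Not all that is in view belongs to the job. What is meant by the carrier is not blue or purple, and is the larger of those in its own colour.

How it is judged:
At the end, for the whole second after the job is handed in: The carrier lies flat on the stage (within 3 mm and 3.4 degrees), its long side within 3.4 degrees of the rear fence, between the two stops, at rest, and the fingers still hold it so that it presses on the rear fence and on the straight side stop at once, with more than 2 N on each (contact force between carrier and rear_fence above 2 N and contact force between carrier and side_stop above 2 N and contact force between the fingers and carrier above 2 N and z of carrier in the frame of stage between 0.0095 and 0.0155 m and angle between carrier's own z axis and vertical below 0.06 rad and angle between the y axis of carrier and the y axis of stage, either way round below 0.06 rad and x of carrier in the frame of stage between 0.028 and 0.041 m and y of carrier in the frame of stage between -0.075 and 0.075 m and linear speed of carrier below 0.01 m/s); the arm keeps its last pose, push and grip.
It fails at once if a bystander is shifted by more than 25 mm (distance of any of stage_dish, dish_stack, jar, wash_bottle, brush, slide_box from where it was at the start of the episode above 0.025 m).
It also fails if it takes over 48 s, if anything falls off the work surface, if the arm or the gripper's body presses on something with over 40 N, if the wrist force passes 120 N, or if a joint passes its speed limit or range.

## Working session

There is one attempt and no reset: what is moved stays moved. The work goes in short steps, each a Python script; the robot and the scene stay as the last script left them, time stands still between calls to the robot, and variables do not carry over. Pictures are saved under pics/ and viewed, at most 10 in all, crops included, and the job is handed in when it is done.

```bash
mkdir -p pics; python3 - <<'E'
from station import arm,snapshot,camera_info
import cv2
for n in("scene","top"):
    cv2.imwrite(f"pics/{n}0.png",snapshot(n)); print(n,camera_info(n))
print(camera_info("wrist"),arm.read_time(),arm.read_eef_rot())
E
```

```text
scene {'fx': 396.1908384954824, 'fy': 396.1908384954824, 'cx': 319.7916289039627, 'cy': 201.03908331198159, 'R': array([[-0.00897605,  0.99992538, -0.00828677],
       [ 0.83715758,  0.00298212, -0.54695364],
       [-0.54688811, -0.01184682, -0.83712188]]), 't': array([ 0.0221665 , -0.45716301,  1.31038397])}
top {'fx': 485.80859694123774, 'fy': 485.80859694123774, 'cx': 325.3660350308184, 'cy': 199.61143345026474, 'R': array([[-3.84989396e-03, -9.99991960e-01, -1.12150051e-03],
       [-9.83551803e-01,  3.98912527e-03, -1.80582218e-01],
       [ 1.80585240e-01,  4.07831456e-04, -9.83559253e-01]]), 't': array([-0.03290081,  0.57757496,  1.29092747])}
{'fx': 318.65991452717225, 'fy': 318.65991452717225, 'cx': 324.9854781778005, 'cy': 201.67834118155943, 'T_tool_cam': array([[ 6.89379911e-04, -9.57247371e-01, -2.89269763e-01,
         7.47492702e-02],
       [ 9.99999297e-01,  9.39119652e-04, -7.24549946e-04,
         4.24850818e-05],
       [ 9.65232449e-04, -2.89269060e-01,  9.57247345e-01,
        -7.04413611e-02],
       [ 0.00000000e+00,  0.00000000e+00,  0.00000000e+00,
         1.00000000e+00]])} 0.1 [ 1.47841719e-01  9.89010345e-01 -1.15630632e-03 -1.64713389e-04]
```

View pics/scene0.png

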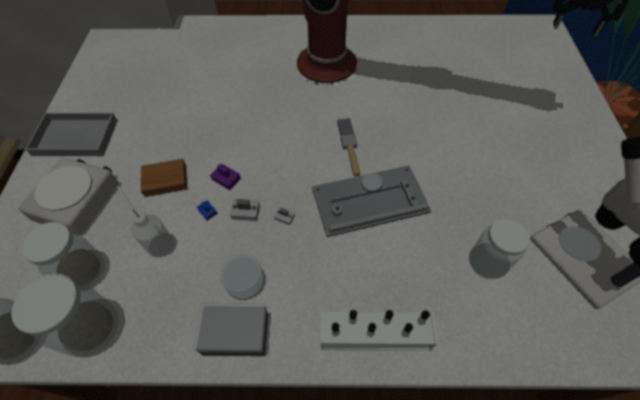

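View pics/top0.png

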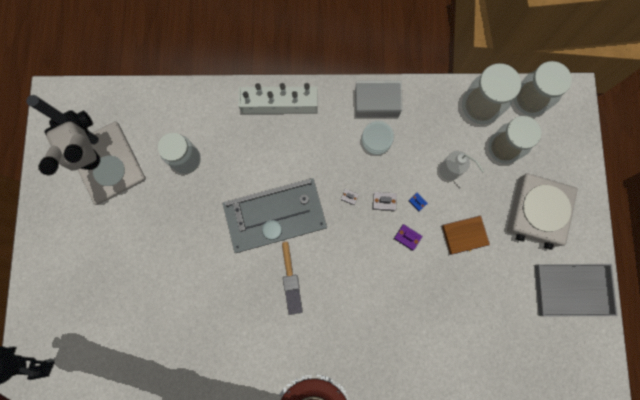

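Candidates (top view): silver block at (385,202), smaller silver one at (349,198), blue at (418,202) and purple at (408,237). I choose (385,202), the larger of the silver ones, and will check it in a crop.

```bash
python3 - <<'E'
import cv2,numpy as np
a=cv2.imread("pics/top0.png")[170:260,215:435]
a=cv2.convertScaleAbs(cv2.resize(a,None,fx=3.6,fy=3.6,interpolation=cv2.INTER_CUBIC),alpha=1.5)
cv2.imwrite("pics/c1.png",a)
E
```

```text
(no output)
```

View pics/c1.png

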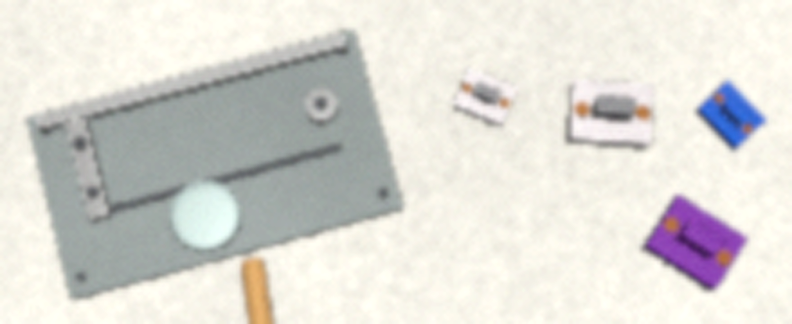

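The crop shows the carrier: the larger silver block at crop (611,113), top-view pixel (385,201). The stage corners are at crop (28,118), (352,30), (403,208) and (72,298). The straight stop is at the left (+y) end near (88,165), the round stop at (322,105), and the fence is on the far side. Next I take closer wrist views.

```bash
cat > h.py <<'E'
from station import arm,snapshot,camera_info,ticket
import numpy as np,cv2
from scipy.spatial.transform import Rotation as Rt
def q(th): return [np.cos(th/2),np.sin(th/2),0,0]   # tool down, tool x along world angle th
def ray(uv,ci,R,t,z):  # R,t world->cam
    d=R.T@np.array([(uv[0]-ci['cx'])/ci['fx'],(uv[1]-ci['cy'])/ci['fy'],1]); o=-R.T@t
    return (o+d*(z-o[2])/d[2])[:2]
def top(uv,z):
    c=camera_info("top"); return ray(uv,c,c['R'],c['t'],z)
def wrist_pose():
    T=np.eye(4);T[:3,:3]=Rt.from_quat(arm.read_eef_rot()).as_matrix();T[:3,3]=arm.read_tool_pos()
    return T@camera_info("wrist")['T_tool_cam']
def wr(uv,z,T): return ray(uv,camera_info("wrist"),T[:3,:3].T,-T[:3,:3].T@T[:3,3],z)
E
python3 - <<'E'
from h import *
g=lambda u,v:(215+u/3.6,170+v/3.6)
for p in[(28,118),(352,30),(403,208),(72,298)]: print(top(g(*p),.012))
print("stop",top(g(88,165),.03),"round",top(g(322,105),.03),"dish",top(g(205,213),.027))
print("car",top(g(613,113),.024),top(g(613,107),.05)); c=top(g(613,107),.05)
for th in(np.pi/2,-np.pi/2):
  for z in(.28,.1): print(th,arm.ik([*c,z],q(th)))
E
```

```text
[0.57690562 0.25700166]
[0.64720019 0.00076719]
[ 0.50410428 -0.03930698]
[0.43484035 0.21796867]
stop [0.53644142 0.20524879] round [0.58309407 0.02367973] dish [0.498956   0.11409793]
car [ 0.57689733 -0.20427877] [ 0.57692588 -0.20115511]
1.5707963267948966 [-0.13189763  0.67756036  0.75894359  1.5903679  -0.51065689  1.08149233
  0.76195135]
1.5707963267948966 [ 0.14570858  0.81913395  0.25787861  1.72904704 -0.31958572  0.63481325
  0.58431024]
-1.5707963267948966 [-0.28114348  0.82486936  1.13328078  1.59481318 -0.78112808  1.23725521
 -2.14152564]
-1.5707963267948966 [-0.2701609   1.12176583  1.12959042  1.74252103 -1.15264823  1.10042399
 -1.87316147]
```

```bash
python3 - <<'E'
from h import *
th=np.pi/2
arm.movep([0.53,0.12,0.27],q(th+.27)); arm.pause(.3)
T=wrist_pose(); np.save("Ts.npy",T); im=snapshot("wrist"); cv2.imwrite("pics/ws_raw.png",im)
arm.movep([0.577,-0.2,0.2],q(th)); arm.pause(.3)
T=wrist_pose(); np.save("Tc.npy",T); im2=snapshot("wrist"); cv2.imwrite("pics/wc_raw.png",im2)
for n,i in(("ws",im),("wc",im2)): cv2.imwrite(f"pics/{n}.png",cv2.convertScaleAbs(cv2.resize(i,(800,500),interpolation=cv2.INTER_CUBIC),alpha=1.5))
print(arm.read_time(),arm.read_joint_positions())
E
```

```text
4.225 [ 0.07463314  0.69090432  0.37148136  1.66958729 -0.31616495  0.84054577
  0.58242421]
```

View pics/ws.png

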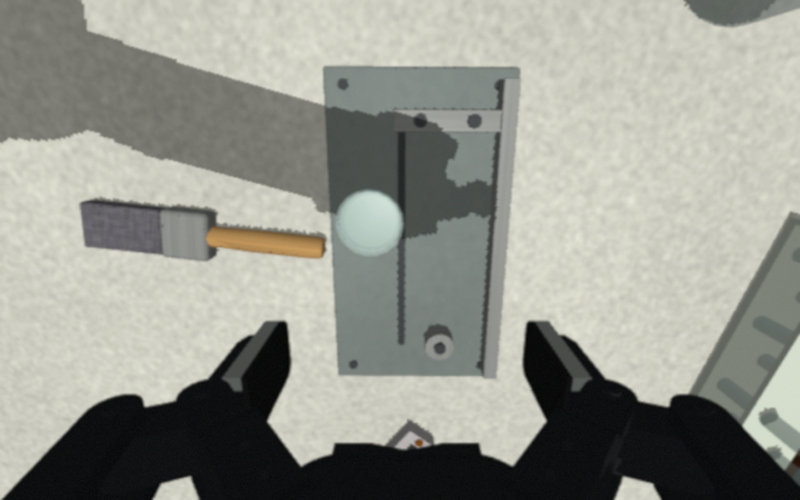

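View pics/wc.png

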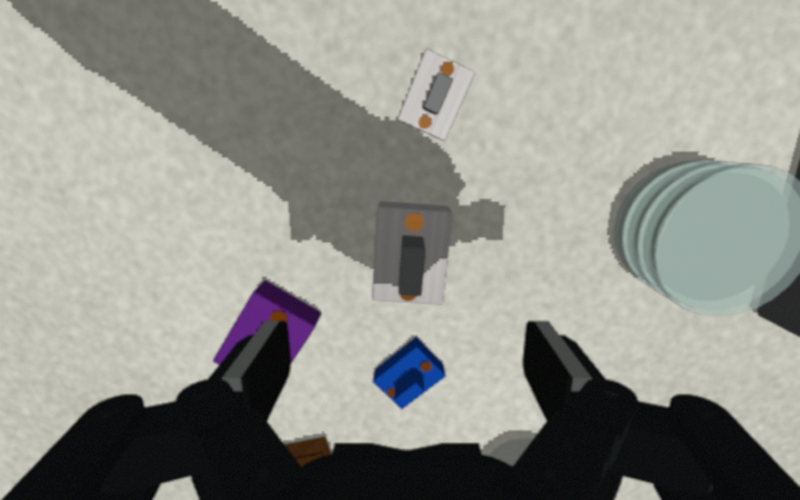

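Stage view: plate corners at about (324,67), (519,68) and (338,375), fence front edge from (505,80) to (485,377), side-stop inner edge at y≈131, dish at (369,223). Carrier view: the larger silver block, top-face corners (378,208), (452,208), (444,304), (373,300), confirmed as the right part.

```bash
python3 - <<'E'
from h import *
Ts,Tc=np.load("Ts.npy"),np.load("Tc.npy"); s=lambda p:(p[0]*.8,p[1]*.8)
def ang(a,b): d=b-a; return np.degrees(np.arctan2(d[1],d[0])),np.linalg.norm(d)
W=lambda p,z,T: wr(s(p),z,T)
TL,TR,BL=[W(p,.012,Ts) for p in((324,67),(519,68),(338,375))]
f1,f2=W((505,80),.03,Ts),W((486,377),.03,Ts)
s1,s2=W((395,131),.03,Ts),W((500,131),.03,Ts)
print("stage",TL,TR,BL,ang(TL,TR),ang(BL,TL)); print("fence",f1,f2,ang(f2,f1)); print("stop",s1,s2,ang(s1,s2))
c=[W(p,.024,Tc) for p in((378,208),(452,208),(444,304),(373,300))]
print("car",np.mean(c,0),ang(c[3],c[0]),ang(c[2],c[1]),ang(c[0],c[1]),ang(c[3],c[2]))
print("tab",W((413,236),.052,Tc),W((411,266),.052,Tc))
def up(f,T,x0,y0,w,h,k,o):
    i=cv2.imread(f)[y0:y0+h,x0:x0+w]; return cv2.convertScaleAbs(cv2.resize(i,None,fx=k,fy=k,interpolation=cv2.INTER_CUBIC),alpha=2.2)
a=up("pics/ws_raw.png",Ts,290,45,140,110,3.6,0); b=up("pics/wc_raw.png",Tc,285,150,80,110,3.6,0)
cv2.imwrite("pics/c2.png",np.hstack([a,b]))
E
```

```text
stage [0.43678899 0.21993252] [0.57888974 0.25876463] [ 0.506055   -0.03910247] (np.float64(15.284148291572423), np.float64(0.1473110905721086)) (np.float64(104.97064955573728), np.float64(0.2681359773113258))
fence [0.56811407 0.24493722] [0.63495936 0.00728198] (np.float64(105.70970010747496), np.float64(0.24687710673572172))
stop [0.50096615 0.18977798] [0.5763782  0.21077265] (np.float64(15.55717261372588), np.float64(0.07827996348761454))
car [ 0.58001169 -0.20262526] (np.float64(85.89952619797755), np.float64(0.0626317790326621)) (np.float64(87.33540299141552), np.float64(0.0654635049580964)) (np.float64(0.1460588971951478), np.float64(0.0463348620831831)) (np.float64(-3.3582858512180134), np.float64(0.04785206677543065))
tab [ 0.58025887 -0.18150316] [ 0.57923421 -0.19946012]
```

View pics/c2.png

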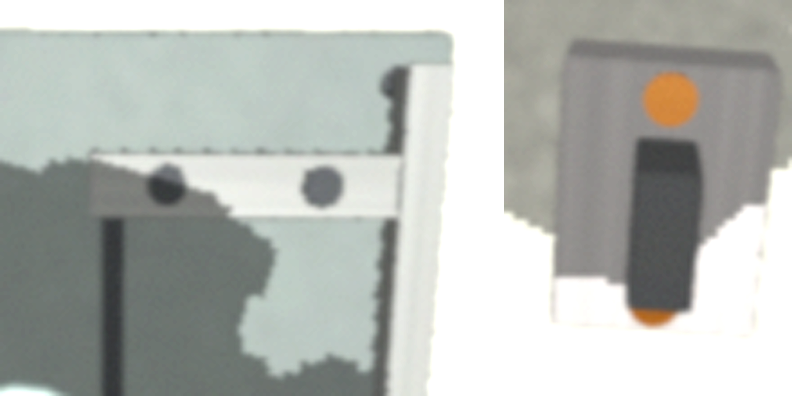

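The crop gives carrier top-face corners at crop (568,55), (772,70), (757,330), (553,322) and tab top corners at (636,175), (700,175), (690,312), (628,308). I now grasp it and lift.

```bash
python3 - <<'E'
from h import *
T=np.load("Tc.npy"); g=lambda u,v:(285+(u-504)/3.6,150+v/3.6)
def fit(P,z):
    c=[wr(g(*p),z,T) for p in P]; d=(c[0]+c[1]-c[2]-c[3]); e=c[1]+c[2]-c[0]-c[3]
    return np.mean(c,0),np.arctan2(d[1],d[0]),np.arctan2(e[1],e[0])+np.pi/2,np.linalg.norm(d)/2,np.linalg.norm(e)/2
a=fit([(568,55),(772,70),(757,330),(553,322)],.024); b=fit([(636,175),(700,175),(690,312),(628,308)],.052)
print(a,b)
p=(a[0]+b[0])/2; th=(a[1]*2+a[2])/3; print(p,th)
arm.move_gripper(.7,80)
arm.movep([*p,.16],q(th)); arm.line_to([*p,.098],.08); arm.move_gripper(0,80); arm.pause(.2)
print(arm.read_opening(),arm.read_finger_force(),arm.read_ft_force(),arm.read_tool_pos())
arm.line_to([*p,.2],.12); arm.pause(.2)
print(arm.read_opening(),arm.read_finger_force(),arm.read_ft_force(),arm.read_time())
cv2.imwrite("pics/w2.png",cv2.convertScaleAbs(snapshot("wrist"),alpha=1.6))
for z in(.2,.115,.111): print(arm.ik([.5634,.1739,z],q(np.pi/2+.268)))
E
```

```text
(array([ 0.57974102, -0.20253116]), np.float64(1.5224776685923316), np.float64(1.5154755290371145), np.float64(0.062284588585991306), np.float64(0.046082151931522215)) (array([ 0.57961052, -0.20322731]), np.float64(1.5146498711994891), np.float64(1.5384016239523444), np.float64(0.029012795974094858), np.float64(0.012748733761398944))
[ 0.57967577 -0.20287924] 1.5201436220739257
0.14971346087623053 78.91169786453247 [0.42729506 0.50159365 4.41350608] [ 0.58017057 -0.20295197  0.09853463]
0.144262942829188 77.92786717414856 [-0.2139867   0.2996944  -2.97058822] 7.7
[-0.55199745  0.66051537  0.35035268  1.73127176 -0.29724351  0.80233502
  0.20670893]
[-0.52000719  0.77881105  0.30058847  1.78723415 -0.36088739  0.62981947
  0.2611831 ]
[-0.5183489   0.78476285  0.29794015  1.7889873  -0.36396537  0.62207965
  0.26382057]
```

View pics/w2.png

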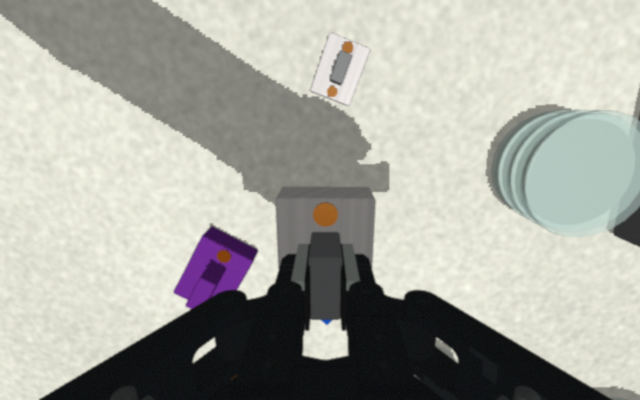

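The carrier is held square at (325,250) and lifted clear. Next: carry it over, lower it with a force guard, then press on the fence and the stop.

```bash
cat > press.py <<'E'
from h import *
th=np.pi/2+.268; ex=np.array([np.cos(.268),np.sin(.268)]); ey=np.array([-ex[1],ex[0]])
def F(b):
    f=arm.read_ft_force()-b; return np.array([f[:2]@ex,f[:2]@ey,f[2]])
E
python3 - <<'E'
from press import *
goal=np.array([.5634,.1739]); p=goal-.010*ex-.010*ey
c=arm.read_tool_pos(); arm.movep([.56,.0,.2],q((1.52+th)/2)); arm.movep([*p,.2],q(th)); arm.line_to([*p,.13],.1); arm.pause(.3)
b=np.array(arm.read_ft_force()); np.save("b.npy",b); print(b,arm.read_tool_pos(),arm.read_time())
z=.1145
arm.line_to([*p,z],.05)
while z>.105:
    arm.pause(.1); f=F(b)
    if f[2]>4: break
    z-=.0005; arm.line_to([*p,z],.02)
print("down",z,f,arm.read_tool_pos(),arm.read_time()); np.save("pz.npy",[*p,z])
cv2.imwrite("pics/w3.png",cv2.convertScaleAbs(snapshot("wrist"),alpha=1.6))
E
```

```text
[ 0.13574169 -0.00792714 -3.91802277] [0.55661235 0.16173173 0.13050904] 10.425
down 0.11 [-1.712462   -0.15780395  7.96284375] [0.55650691 0.16166128 0.11052435] 14.1333
```

View pics/w3.png

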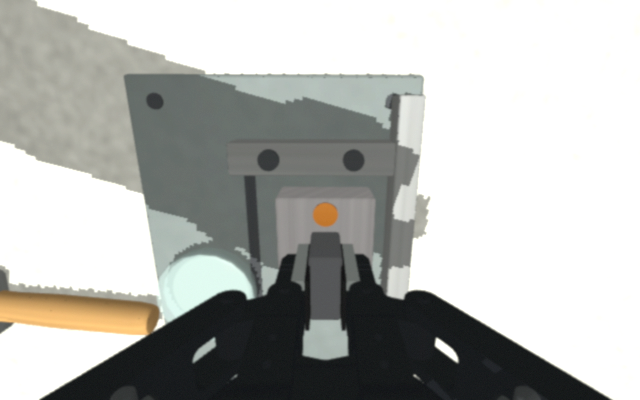

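The carrier lies flat on the stage, parallel to the fence at (405,200) and the stop at (310,158), with small gaps to both. Now I press.

```bash
python3 - <<'E'
from press import *
b=np.load("b.npy"); *p,z=np.load("pz.npy"); p=np.array(p); u=np.zeros(2)
def go(k,d,lim,tgt):
    while u[k]<lim:
        u[k]+=d; w=p+u[0]*ex+u[1]*ey; arm.line_to([*w,z],.03); arm.pause(.12); f=F(b)
        if f[k]<-tgt: break
    print(k,u,f,arm.read_tool_pos(),arm.read_time())
go(1,.001,.018,12); go(0,.001,.018,14); 
if -F(b)[1]<11: go(1,.0005,.02,12)
arm.pause(.5); print(F(b),arm.read_finger_force(),arm.read_opening(),arm.read_wrist_torque(),arm.read_time()); np.save("u.npy",u)
cv2.imwrite("pics/w4.png",cv2.convertScaleAbs(snapshot("wrist"),alpha=1.6))
E
```

```text
1 [0.    0.017] [ -0.58440072 -12.26998841   8.9425646 ] [0.5546105  0.17174975 0.11076649] 20.4167
0 [0.009 0.017] [-14.22369569 -12.75390993  23.61785243] [0.55648945 0.17202627 0.11077945] 23.7167
[-14.90224695 -12.97555218  22.98017589] 81.30481481552124 0.14704791917971546 [-3.18766096  2.14130116  0.20014607] 24.2167
```

View pics/w4.png

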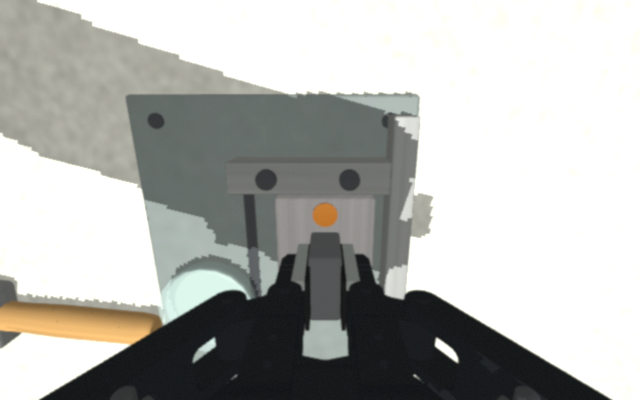

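The carrier is flush on the stop, but about 8 mm of gap remains at the fence (carrier edge x≈375, fence face x≈390). Friction from the down force and the stop push is holding it. I ease off both, go to the fence first, and regulate the down force.

```bash
python3 - <<'E'
from press import *
b=np.load("b.npy"); *p,z=np.load("pz.npy"); p=np.array(p); u=np.load("u.npy")
def mv(v=.04):
    w=p+u[0]*ex+u[1]*ey; arm.line_to([*w,z],v); arm.pause(.08); return F(b)
def show(s): t=arm.read_tool_pos(); print(s,u,round(z,4),F(b).round(1),((t[:2]-p)@np.c_[ex,ey]*1e3).round(1),round(t[2],4),round(arm.read_time(),1))
u[1]-=.006; z+=.002; mv(); show("eased")
while u[0]<.028:
    u[0]+=.001; f=mv()
    if f[2]>10: z+=.0007
    if f[2]<4: z-=.0005
    x=(arm.read_tool_pos()[:2]-p)@ex
    if round(u[0]*1000)%3==0: show("x")
    if f[0]<-16 or arm.read_time()>33: break
show("end")
np.save("u.npy",u); np.save("pz.npy",[*p,z])
E
```

```text
eased [0.009 0.011] 0.112 [-2.8 -5.8  3.2] [7.7 9.6] 0.1108 24.7
x [0.012 0.011] 0.112 [-7.  -5.5  7.6] [8.6 9.5] 0.1107 25.7
x [0.015 0.011] 0.1127 [-9.2 -6.5 10.3] [10.4  9.5] 0.1108 26.7
x [0.018 0.011] 0.1134 [-12.6  -6.1  12.1] [11.   9.5] 0.1109 27.7
x [0.021 0.011] 0.1141 [-15.4  -5.8   9.5] [11.6  9.5] 0.1111 28.7
end [0.022 0.011] 0.1148 [-16.3  -5.4  12. ] [11.8  9.5] 0.1111 29.0
```

```bash
python3 - <<'E'
from press import *
b=np.load("b.npy"); *p,z=np.load("pz.npy"); p=np.array(p); u=np.load("u.npy")
def show(s): t=arm.read_tool_pos(); print(s,u,round(z,4),F(b).round(1),((t[:2]-p)@np.c_[ex,ey]*1e3).round(1),round(t[2],4),round(arm.read_time(),1))
for i in range(7):
    u[1]+=.0012; u[0]+=.0006; f=F(b)
    if f[2]>10: z+=.0007
    arm.line_to([*(p+u[0]*ex+u[1]*ey),z],.04); arm.pause(.08)
    if F(b)[1]<-14: break
show("end"); arm.pause(.5); show("hold"); print(arm.read_finger_force(),Rt.from_quat(arm.read_eef_rot()).as_euler('xyz'),th)
np.save("u.npy",u); np.save("pz.npy",[*p,z]); np.save("Tf.npy",wrist_pose())
im=snapshot("wrist"); cv2.imwrite("pics/w5.png",cv2.convertScaleAbs(cv2.resize(im[120:320,200:440],None,fx=3,fy=3,interpolation=cv2.INTER_CUBIC)[:600],alpha=2.4))
E
```

```text
end [0.0256 0.0182] 0.1155 [-20.2 -14.5   9. ] [12.4 10.2] 0.1113 31.0
hold [0.0256 0.0182] 0.1155 [-20.8 -15.6   8.6] [12.4 10.2] 0.1114 31.5
80.21196126937866 [-3.10713117  0.00956398  1.83484775] 1.8387963267948966
```

View pics/w5.png

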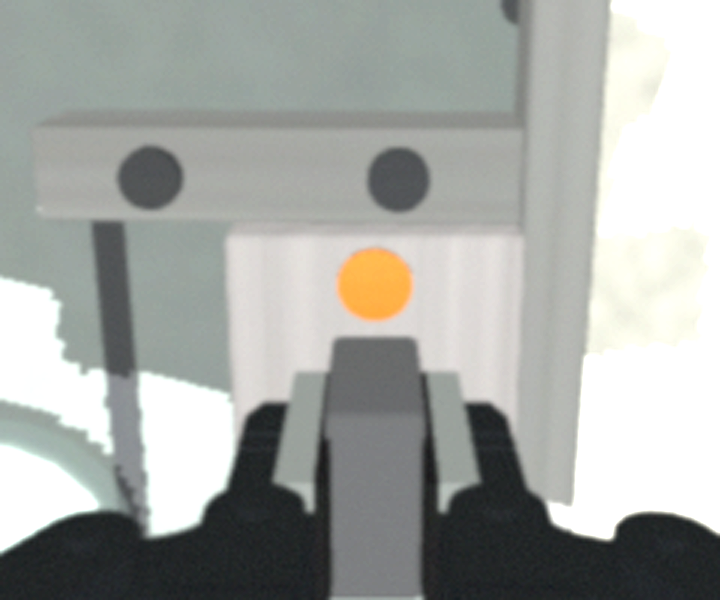

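The carrier is flush on the stop (crop y≈220) and on the fence (crop x≈522). I add some margin on the stop, check the tilt and hand in.

```bash
python3 - <<'E'
from press import *
b=np.load("b.npy"); *p,z=np.load("pz.npy"); p=np.array(p); u=np.load("u.npy")
u[1]+=.003; arm.line_to([*(p+u[0]*ex+u[1]*ey),z],.02); arm.pause(.6)
t=arm.read_tool_pos(); R=Rt.from_quat(arm.read_eef_rot()).as_matrix(); tilt=np.arccos(-R[2,2])
f=F(b); print(f,((t[:2]-p)@np.c_[ex,ey]*1e3),t[2],tilt,arm.read_finger_force(),np.abs(arm.read_dq()).max(),arm.read_time())
if tilt<.045 and f[0]<-14 and f[1]<-16: print(ticket.finish_job())
E
```

```text
[-20.91224034 -19.21066918   9.97007794] [12.39740562 10.61273875] 0.11144765470939222 0.03679734266536232 80.07953524589539 0.0014383968174739813 32.4417
the job is handed in; nothing more can be done
None
```

I handed the job in at about 32 s, still gripping at 80 N. The carrier is flat on the stage in the corner, and the wrist reads about 21 N towards the fence and 19 N towards the straight stop. Some of that is friction, so the actual contact forces are lower. The tool was tilted about 0.037 rad, against the carrier's 0.06 rad limit.

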